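Shut the embossing press and key in its stamping cycle

TASK

The brass die is already lying in the small embossing press: shut the press's hinged lid fully. Only then start the stamping cycle on the control box: press the round key, then the long bar-shaped key, then the square key, each fully down for a moment and let fully up again before the next. Leave the lid shut, never press the cross-shaped stop key, and do not push about the things standing round the press and the box (jar, pot, tape roll, whetstone).

Things in the scene. Friction and masses are not known exactly. Their poses are not given: they have to be found in the camera images.
- press: the small embossing press, a grey tray-like bed 220 x 220 mm and 60 mm high with a 90 mm high drive housing behind it (60 mm deep, from 115 to 175 mm behind the centre); fixed to the bench. Origin: centre of the bed's underside on the table; x points from its front (towards the robot) to its hinge, y to its left, z up
- hinge (a point): middle of the lid's hinge line, which runs along the press's y axis at the rear rim of the bed: 110 mm behind the press's origin, 60.5 mm above the table. The lid's underside lies in the plane of the hinge line
- lid_tab (a point): middle of the upper face of the lid's dark tab, 240 mm from the hinge line. The steel lid is 220 mm wide and 10 mm thick and its tab (90 mm wide, 10 mm thick) sticks out from the middle of its front edge, from 220 to 260 mm from the hinge. With the lid shut the tab's upper face is 70.5 mm above the table
- lid (a joint): opening angle of the lid: 0 shut, about 0.5 to 1.0 rad at the start, at most 1.3 rad, when its front edge is up. A stiff hinge: it stays where it is left, and a push of a few newtons down on the tab closes it against a firm stop
- control: the control box, 190 x 190 mm and 40 mm high, grey, fixed to the bench, on the other side (left or right) of the robot's midline from the press. Origin: centre of its underside on the table; x away from the robot, y to its left
- round_top (a point): middle of the flat top of the round key: white cap 54 mm across, standing 14 mm proud of its black 72 mm square housing; top 66 mm above the table when up. It is pushed straight down. The box's four keys lie in a 2 x 2 block, centres 82 mm apart, and any key may be in any place.
- round (a joint): travel of the round key: 0 up, 0.008 m fully down; about 1.5 N starts it, 5 N puts it fully down, a spring brings it back
- bar_top (a point): middle of the flat top of the long bar-shaped key: white cap 62 x 24 mm (long side across the box, along its y), standing 14 mm proud of its black 72 mm square housing; top 66 mm above the table when up. It is pushed straight down. The box's four keys lie in a 2 x 2 block, centres 82 mm apart, and any key may be in any place.
- bar (a joint): travel of the long bar-shaped key: 0 up, 0.008 m fully down; about 1.5 N starts it, 5 N puts it fully down, a spring brings it back
- square_top (a point): middle of the flat top of the square key: white cap 50 x 50 mm, standing 14 mm proud of its black 72 mm square housing; top 66 mm above the table when up. It is pushed straight down. The box's four keys lie in a 2 x 2 block, centres 82 mm apart, and any key may be in any place.
- square (a joint): travel of the square key: 0 up, 0.008 m fully down; about 1.5 N starts it, 5 N puts it fully down, a spring brings it back
- cross_top (a point): middle of the flat top of the cross-shaped (stop) key: white cap with two arms 58 x 18 mm, standing 14 mm proud of its black 72 mm square housing; top 66 mm above the table when up. It is pushed straight down. The box's four keys lie in a 2 x 2 block, centres 82 mm apart, and any key may be in any place.
- cross (a joint): travel of the cross-shaped (stop) key: 0 up, 0.008 m fully down; about 1.5 N starts it, 5 N puts it fully down, a spring brings it back
- tape_roll: bystander: paper tape roll lying flat, 68 mm across, 25 mm high, just in front of the control box; origin at the underside
- jar: bystander: amber glue jar, 68 mm across, 80 mm high; origin at the underside
- pot: bystander: terracotta-coloured pot, 72 mm across, 85 mm high; origin at the underside
- stone: bystander: whetstone, 160 x 60 x 25 mm, behind the control box; origin at the underside

How it is judged:
By the outcome, as a careful person would: the job done as asked, in the order asked, and still so for the second after the job is handed in, with the robot touching nothing.
It also fails if it takes over 54 s, if anything falls off the work surface, if the arm or the gripper's body presses on something with over 40 N, if the wrist force passes 120 N, or if a joint passes its speed limit or range.

ROBOT

A 7-joint arm with a two-finger parallel gripper is mounted at the origin on the work surface. World frame = base frame: x ahead of the robot, y to its left, z up, the work surface at z = 0. Lengths are in m, angles in rad, forces in N, time in s.
With the tool pointing down it reaches from about 0.425 to 0.925 m from the base axis. Payload 6.8 kg.
Tool frame: the origin (TCP) lies at the very end of the fingers, on their centre line; the grasp point (between the pads) lies grasp_offset behind it (grasp_offset is the distance from the TCP to the grasp point, in m); z points along the fingers, y is the direction in which the jaws open and shut (so a half turn about z gives the same grasp; the last joint's range is limited). The gripper opens to 85 mm and grips with 20 to 120 N. Pads are 22 mm wide; open, the fingers measure 114 mm over their backs; the gripper's body (76 mm by 85 mm) begins 54 mm behind the grasp point. The pads swing forward as they close: fully open they stand 13 mm farther back than shut.
Start: joints at [1.094, 0.477, 0.022, 1.555, -0.011, 1.109, -0.083], TCP at [0.243, -0.63, 0.231] pointing down, gripper open.
Joint ranges: [-2.96, 2.96], [-0.34, 2.1], [-1.41, 1.46], [0.24, 2.44], [-1.37, 4.51], [0.17, 1.92], [-2.96, 2.96]. Speed limits (rad/s): [2.39, 2.39, 3.14, 3.14, 3.14, 3.14, 3.14].

INTERFACE

Orientations are given as a unit quaternion [w, x, y, z].
In Python, from station import * gives the robot as it stands.
- The arm moves only by the shell command python3 -m handwheel 'ROWS' [FORCE]. ROWS is JSON, one flat list of numbers, 7 for each row, row after row: the shift along the world's x, y, z in cm, then the turn, a rotation vector about the world's x, y, z in degrees, then the opening, from 0 (shut) to 1 (fully open). In form: [tx, ty, tz, ax, ay, az, fingers, tx, ty, tz, ax, ay, az, fingers, ...]. A call has 1 to 8 rows; each row is the pose to reach, as a shift and turn from the pose measured when the call began; what a row does not reach only later rows make up. A row lasts 1/12 s, in which the tool goes at most 41.7 mm and 7.16 degrees, less where a joint would pass 70% of its speed; a pose out of reach is approached as far as the arm can. A call with a gripper value outside its range is refused whole. The fingers move at their own pace and stop on an object; FORCE is the grip in N (left out, the last holds). Time passes only in rows, so rows that repeat a pose let the fingers close. It gives the time, the measured TCP pose, the force and the opening at its end, in the units of the state.
- get_obs(): the state, without advancing time (a new reading comes with each control period).
- read_camera(name): name is "side" or "top" or "wrist"; returns the picture (480x640x3 uint8, red, green, blue); there is no depth.
- camera_info(name): a dict with "fx", "fy", "cx", "cy" (pixels), "R" (3x3) and "t" (3): a world point X has camera coordinates R X + t; the wrist camera has in their place "mount" (4x4, takes a point from camera to tool coordinates, whose origin is the TCP and whose axes are the flange's). Camera axes: x right, y down, z forward; pixel columns grow to the right and rows downward; lengths in m; the calibration is good to about 2 mm. The wrist camera is an equidistant fisheye: a pixel r from the principal point sees the ray r / f radians off the axis. A picture is of the moment at which its call begins: read the wrist's pose just before it. camera_info takes no time and is no camera call.
- hand_in(): hands the job in, once; it reports no verdict.
The state is a dict: "t": time; "q": joint angles; "joint_vel": joint speeds; "joint_torque": joint torques, N m; "eef_pos": TCP position; "tool_rot": TCP orientation; "contact_force": force on the tool from outside, world axes, zero at the start; "torque": the same for the moment, N m; "gripper_width": opening from 0.0 (shut) to 1.0 (fully open).
Only numpy, scipy, OpenCV 4.12 (cv2) and the standard library are available. Lean on these libraries where they do the work, as an engineer would, in place of code of your own. Each camera call takes 0.05 s, during which the arm holds its last target. There are 200 camera calls.

## Working session

There is one attempt and no reset: what is moved stays moved. The work goes in short steps, Python scripts to look and compute and a shell command to move; the robot and the scene stay as the last step left them, time stands still between calls to the robot, and variables do not carry over. Pictures are saved under pics/ and viewed, on a budget of 10 in all, crops included, one or two more only if the job needs it, and the job is handed in when it is done.

```bash
mkdir -p pics; python3 - <<'E'
from station import *
import cv2
print(get_obs())
for n in ("top","side"):
    im=read_camera(n); cv2.imwrite(f"pics/{n}0.png",im[:,:,::-1]); print(n,camera_info(n))
print(camera_info("wrist"))
E
```

```text
{'t': 0.0, 'q': array([ 1.09386949,  0.47778381,  0.02235509,  1.5564631 , -0.01152528,
        1.10933152, -0.08311642]), 'joint_vel': array([-0.00062344,  0.00134264,  0.00041888, -0.00077597,  0.00086354,
        0.0004591 , -0.00022734]), 'joint_torque': array([ 2.42449278e-04, -5.96439672e+01,  1.60732951e+00, -2.81195730e+01,
        1.23223022e-02,  9.27268993e-03, -1.41804893e-06]), 'eef_pos': array([ 0.2431152 , -0.62904581,  0.23033204]), 'tool_rot': array([-8.99831068e-04,  9.83045378e-01,  1.83360089e-01, -2.30207471e-04]), 'contact_force': array([-0.27861368,  0.70484374,  0.24180362]), 'torque': array([ 0.0193089 , -0.00175586, -0.02167306]), 'gripper_width': 1.001004321528945}
top {'fx': 551.2044139667436, 'fy': 551.2044139667436, 'cx': 320.9721605016456, 'cy': 236.59102485412288, 'R': array([[ 0.02921055, -0.99950863,  0.01136819],
       [-0.98719253, -0.03063135, -0.1565651 ],
       [ 0.15683639, -0.00664924, -0.98760221]]), 't': array([-0.01418791,  0.58506299,  1.56537635])}
side {'fx': 434.6956310615086, 'fy': 434.6956310615086, 'cx': 320.07398161961765, 'cy': 243.63763533274062, 'R': array([[-0.72160852, -0.69196695,  0.02151466],
       [-0.37867388,  0.36849761, -0.8490086 ],
       [ 0.57955779, -0.62079888, -0.52794083]]), 't': array([0.41923502, 0.26260363, 0.96350779])}
{'fx': 371.64829954431775, 'fy': 371.64829954431775, 'cx': 322.6948631831772, 'cy': 241.30651189559208, 'mount': array([[ 3.52736046e-04, -9.61895232e-01, -2.73418064e-01,
         6.96163047e-02],
       [ 9.99999898e-01,  2.62552458e-04,  3.66428067e-04,
        -7.30022873e-04],
       [-2.80678826e-04, -2.73418166e-01,  9.61895227e-01,
        -1.40918547e-01],
       [ 0.00000000e+00,  0.00000000e+00,  0.00000000e+00,
         1.00000000e+00]])}
```

View pics/top0.png

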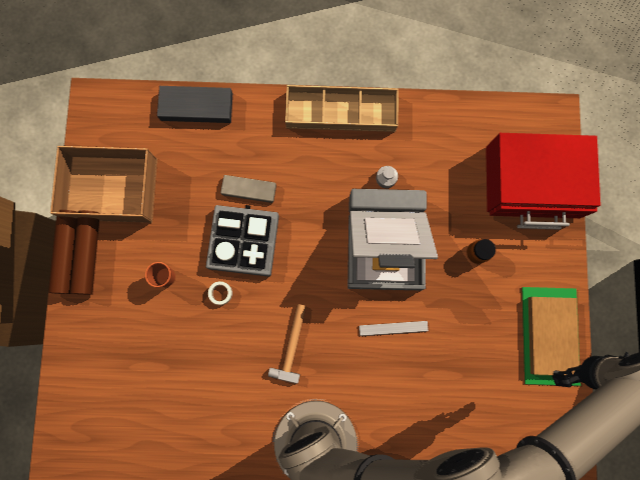

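View pics/side0.png

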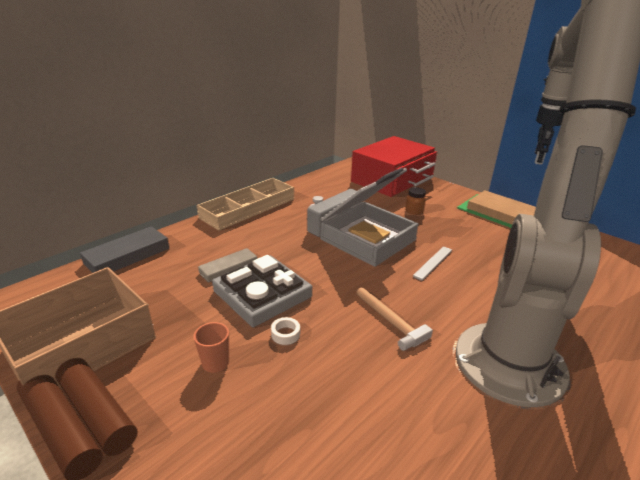

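The top view shows bar at (229,223), square (257,226), round (225,251) and cross (253,254). The press is at about (387,255) with the lid's tab at about (396,261). I'll enlarge both.

```bash
cat > h.py <<'E'
from station import *
import numpy as np
def ray(n,u,v,z):
    c=camera_info(n);R=c["R"];o=-R.T@c["t"];d=R.T@np.array([(u-c["cx"])/c["fx"],(v-c["cy"])/c["fy"],1])
    return o+d*(z-o[2])/d[2]
def proj(n,X):
    c=camera_info(n);p=c["R"]@np.array(X)+c["t"];return np.array([c["fx"]*p[0]/p[2]+c["cx"],c["fy"]*p[1]/p[2]+c["cy"]])
E
python3 - <<'E'
from h import *
import cv2
a=cv2.imread("pics/top0.png"); b=cv2.imread("pics/side0.png")
A=cv2.resize(a[180:300,340:440],None,fx=4,fy=4,interpolation=2)
B=cv2.resize(a[200:280,200:290],None,fx=4,fy=4,interpolation=2)
C=np.zeros((560,800,3),np.uint8);C[:480,:400]=A;C[:320,400:760]=B
C[320:560,400:800]=cv2.resize(b[160:280,300:500],None,fx=2,fy=2)
cv2.imwrite("pics/c1.png",C)
for k,p in dict(bar=(229,223),sq=(257,226),rd=(225,251),cr=(253,254)).items(): print(k,ray("top",*p,.066).round(3))
E
```

```text
bar [0.614 0.271 0.066]
sq [0.607 0.189 0.066]
rd [0.532 0.278 0.066]
cr [0.525 0.197 0.066]
```

View pics/c1.png

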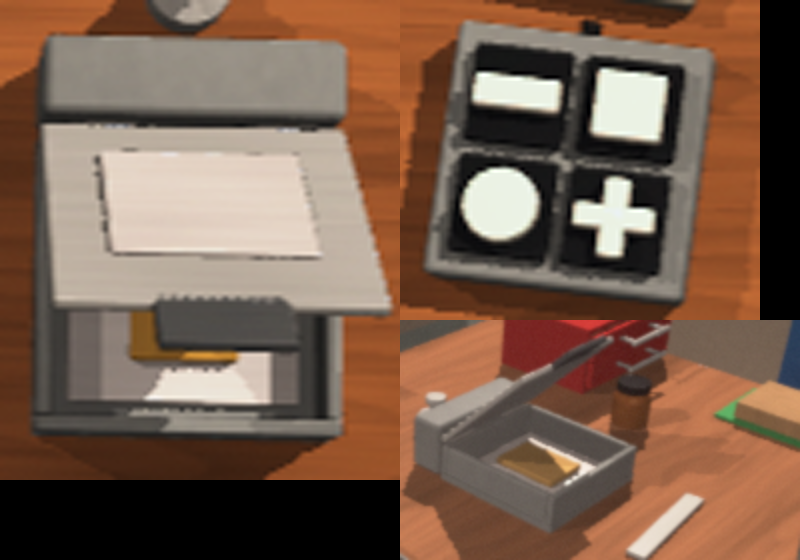

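```bash
python3 - <<'E'
from h import *
from scipy.optimize import least_squares
fl=ray("top",348,284.5,.06);fr=ray("top",425.5,285.3,.06)
hl=ray("top",352,189.5,.09);hr=ray("top",426.3,190.5,.09)
print(fl,fr,np.linalg.norm(fl-fr),hl,hr,np.linalg.norm(hl-hr))
# fit x,y,yaw,angle ; points in press frame
def P(p,x):
    c,s=np.cos(p[2]),np.sin(p[2]);return np.array([p[0]+c*x[0]-s*x[1],p[1]+s*x[0]+c*x[1],x[2]])
def lid(p,r,y,h):
    c,s=np.cos(p[3]),np.sin(p[3]);return P(p,[.11-r*c+ -h*s*-1*(1),y,.0605+r*s+h*c])
pts=[((-.11,.11,.06),(348,284.5)),((-.11,-.11,.06),(425.5,285.3)),((.175,.11,.09),(352,189.5)),((.175,-.11,.09),(426.3,190.5))]
L=[((.22,.11,.01),(353.5,254.5)),((.22,-.11,.01),(437.5,256)),((.26,.045,.01),(379.3,265.3)),((.26,-.045,.01),(414.8,266.5))]
f=lambda p:np.concatenate([proj("top",P(p,x))-u for x,u in pts]+[proj("top",lid(p,*x))-u for x,u in L])
s=least_squares(f,[.6,-.2,0,.7]);p=s.x;print(p,s.fun.round(1))
print("hinge",P(p,(.11,0,.0605)),"tab",lid(p,.24,0,.01),"tab end",lid(p,.26,0,.01),"shut tab",P(p,(-.13,0,.0705)))
for n,uv in dict(jar=(482,250),pot=(159,275),tape=(220,293)).items(): print(n,ray("top",*uv,.03))
E
```

```text
[ 0.44673194 -0.07780698  0.06      ] [ 0.45111101 -0.29988455  0.06      ] 0.22212074591442954 [ 0.71849148 -0.08170435  0.09      ] [ 0.72240376 -0.29637316  0.09      ] 0.21470445495998142
[ 0.55257278 -0.18933696  0.00740055  0.7794375 ] [ 0.8  1.8  0.1  2.7 -1.2 -2.8  0.6 -2.  -0.5  0.2  0.3  0.7 -0.  -0.2
 -0.  -0.6]
hinge [ 0.66256977 -0.18852291  0.0605    ] tab [ 0.49888888 -0.18973426  0.23630415] tab end [ 0.48466309 -0.18983954  0.25036174] shut tab [ 0.42257634 -0.19029902  0.0705    ]
jar [ 0.56247607 -0.47298996  0.03      ]
pot [0.45999576 0.4713818  0.03      ]
tape [0.41313958 0.2912045  0.03      ]
```

Press fits with residuals under 3 px: lid about 0.78 rad, tab about (0.499, -0.190, 0.236). The key spacing comes out at 82 mm. Next, go above the tab with the fingers shut.

```bash
python3 -m handwheel '[4,6,4,0,0,0,0,8,12,8,0,0,0,0,10,16,9,0,0,0,0,12,20,9,0,0,0,0,14,23,9,0,0,0,0,16,26,9,0,0,0,0,18,30,9,0,0,0,0,20,33,9,0,0,0,0]' 30; python3 -c "
import math
for i in range(9):
  a=.78-i*.78/8;c,s=math.cos(a),math.sin(a);print(round(a,2),round(.6626-.24*c+.01*s,4),round(.0605+.24*s+.01*c,4))"
```

```text
t: 0.77
eef_pos: [0.408, -0.3565, 0.3171]
tool_rot: [-0.001, 0.983, 0.183, -0.0]
contact_force: [0.9, 0.2, -0.2]
gripper_width: -0.002
0.78 0.499 0.2364
0.68 0.4827 0.2196
0.58 0.468 0.2014
0.49 0.4552 0.1818
0.39 0.4444 0.161
0.29 0.4357 0.1393
0.2 0.4291 0.1168
0.1 0.4247 0.0938
0.0 0.4226 0.0705
```

```bash
python3 -m handwheel '[2,3.5,0,0,0,0,0,4,7,0,0,0,0,0,6,10.5,0,0,0,0,0,8,14,-1,0,0,0,0,10,16.7,-3,0,0,0,0,10,16.7,-4,0,0,0,0,10,16.7,-4,0,0,0,0]'; python3 - <<'E'
from h import *
import cv2
w=read_camera("wrist")[:,:,::-1];b=read_camera("side")[100:340,240:560,::-1]
C=np.zeros((480,800,3),np.uint8);C[:300,:400]=cv2.resize(w,(400,300));C[:300,400:]=cv2.resize(b,(400,300));cv2.imwrite("pics/w1.png",C[:300])
E
```

```text
t: 1.35
eef_pos: [0.5073, -0.1869, 0.2743]
tool_rot: [-0.002, 0.983, 0.186, -0.002]
contact_force: [-0.0, -0.6, -1.1]
gripper_width: 0.001
```

View pics/w1.png

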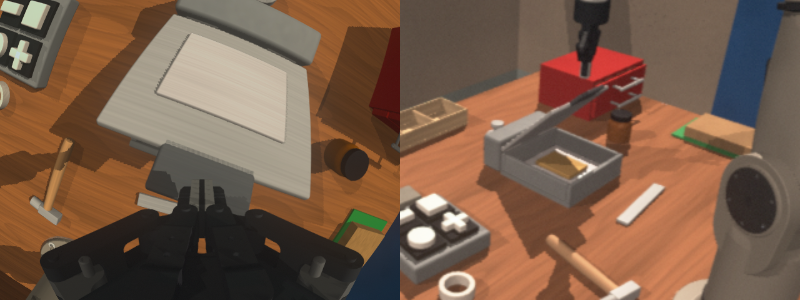

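The shut fingertips (wrist crop, about (205,190)) are over the dark tab. I'll follow the arc down.

```bash
python3 -m handwheel '[-0.4,-0.3,-2,0,0,0,0,-0.8,-0.3,-3.6,0,0,0,0,-1.6,-0.3,-4.7,0,0,0,0,-2.4,-0.3,-5.6,0,0,0,0,-3.2,-0.3,-6.5,0,0,0,0,-3.9,-0.3,-7.4,0,0,0,0,-4.6,-0.3,-8.4,0,0,0,0,-5.2,-0.3,-9.4,0,0,0,0]'
```

```text
t: 2.12
eef_pos: [0.4547, -0.1953, 0.1831]
tool_rot: [0.0, 0.983, 0.181, -0.0]
contact_force: [0.9, -0.7, 0.4]
gripper_width: -0.002
```

```bash
python3 -m handwheel '[-0.5,0.5,-1.2,0,0,0,0,-1,0.5,-2.4,0,0,0,0,-1.5,0.5,-3.5,0,0,0,0,-1.9,0.5,-4.6,0,0,0,0,-2.3,0.5,-5.7,0,0,0,0,-2.6,0.5,-6.8,0,0,0,0]'; python3 - <<'E'
from h import *
import cv2
b=read_camera("side")[100:340,240:560,::-1];cv2.imwrite("pics/s2.png",cv2.resize(b,(640,480)))
E
```

```text
t: 2.62
eef_pos: [0.4283, -0.1919, 0.1153]
tool_rot: [0.001, 0.984, 0.18, 0.0]
contact_force: [0.4, 0.1, 0.6]
gripper_width: -0.002
```

View pics/s2.png

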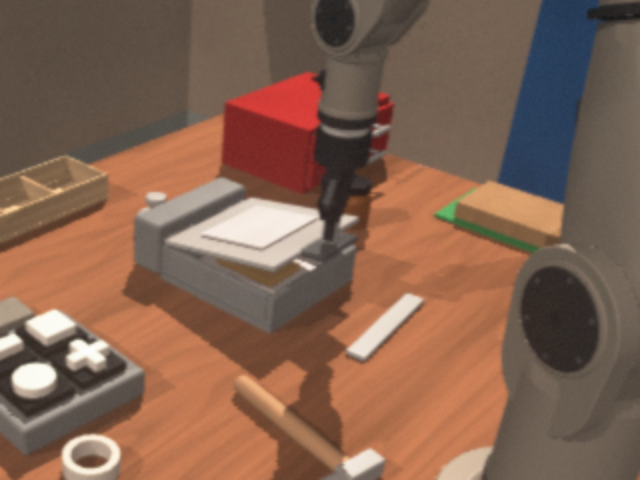

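The lid is following, with the fingertip on the tab at (325,245). Continue slowly to the stop.

```bash
python3 -m handwheel '[-0.2,0,-1.2,0,0,0,0,-0.4,0,-2.2,0,0,0,0,-0.5,0,-3.2,0,0,0,0,-0.5,0,-4,0,0,0,0,-0.5,0,-4.4,0,0,0,0,-0.5,0,-4.6,0,0,0,0,-0.5,0,-4.7,0,0,0,0,-0.5,0,-4.7,0,0,0,0]'
```

```text
t: 3.33
eef_pos: [0.421, -0.1919, 0.07]
tool_rot: [0.0, 0.984, 0.18, -0.003]
contact_force: [-17.5, 5.6, 56.5]
gripper_width: 0.001
```

The stop is firm (56 N at z = 0.070, the shut height). Lift away and look.

```bash
python3 -m handwheel '[0,0,1.5,0,0,0,0,0,0,4,0,0,0,0,0.5,1,8,0,0,0,0,1,3,11,0,0,0,0,2,6,12,0,0,0,0,3,9,12,0,0,0,0,4,12,12,0,0,0,0,4,12,12,0,0,0,0]'; python3 - <<'E'
from h import *
import cv2
b=read_camera("side")[100:340,240:560,::-1];cv2.imwrite("pics/s3.png",cv2.resize(b,(640,480)))
E
```

```text
t: 4.0
eef_pos: [0.4636, -0.0655, 0.191]
tool_rot: [-0.0, 0.983, 0.184, -0.001]
contact_force: [0.8, 0.8, -0.5]
gripper_width: 0.001
```

View pics/s3.png

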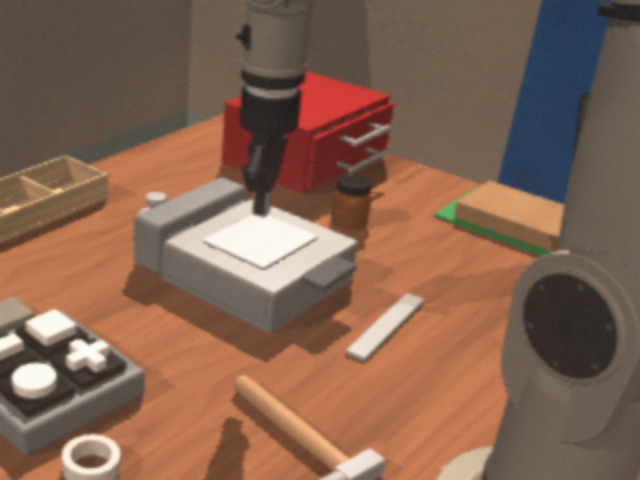

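The lid lies flush on the bed, tab at (330,275), level. Now to the round key at (0.532, 0.278).

```bash
python3 -m handwheel '[1,4,0,0,0,0,0,1.8,8,0,0,0,0,0,2.6,12,0,0,0,0,0,3.4,16,0,0,0,0,0,4.2,20,0,0,0,0,0,5,24,0,0,0,0,0,5.8,28,0,0,0,0,0,6.8,31.5,0,0,0,0,0]'
```

```text
t: 4.72
eef_pos: [0.5304, 0.2482, 0.1901]
tool_rot: [0.0, 0.983, 0.183, -0.002]
contact_force: [-0.2, 0.2, -0.1]
gripper_width: -0.003
```

```bash
python3 -m handwheel '[0.2,2.9,-3,0,0,0,0,0.2,3,-6,0,0,0,0,0.2,3,-9,0,0,0,0,0.2,3,-10.5,0,0,0,0,0.2,3,-10.5,0,0,0,0,0.2,3,-10.5,0,0,0,0]'; python3 - <<'E'
from h import *
import cv2
w=read_camera("wrist")[:,:,::-1];a=read_camera("top")[190:310,140:300,::-1]
C=np.zeros((480,800,3),np.uint8);C[:300,:400]=cv2.resize(w,(400,300));C[:300,400:]=cv2.resize(a,(400,300));cv2.imwrite("pics/w3.png",C[:300])
E
```

```text
t: 5.22
eef_pos: [0.5324, 0.2769, 0.0843]
tool_rot: [0.001, 0.983, 0.182, -0.003]
contact_force: [-0.1, 0.7, 0.7]
gripper_width: -0.002
```

View pics/w3.png

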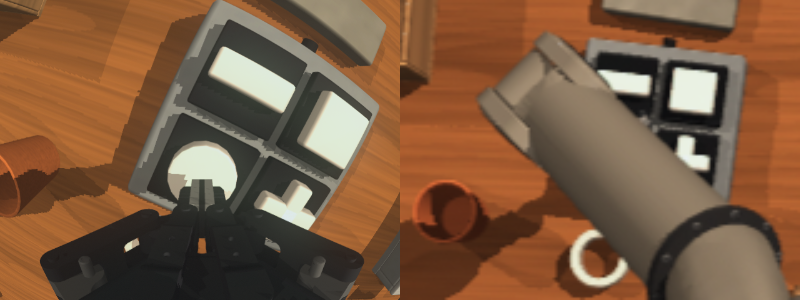

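Tip is over the round cap (wrist crop about (205,185)), clear of the cross. Press it down slowly.

```bash
python3 -m handwheel '[0,0,-1.4,0,0,0,0,0,0,-1.9,0,0,0,0,0,0,-2.3,0,0,0,0,0,0,-2.6,0,0,0,0,0,0,-2.6,0,0,0,0,0,0,-2.6,0,0,0,0]'
```

```text
t: 5.82
eef_pos: [0.534, 0.2778, 0.0607]
tool_rot: [0.0, 0.983, 0.182, -0.001]
contact_force: [0.6, -1.8, 3.6]
gripper_width: -0.0
```

```bash
python3 -m handwheel '[0,0,-0.2,0,0,0,0,0,0,-0.35,0,0,0,0,0,0,-0.5,0,0,0,0,0,0,-0.5,0,0,0,0]'
```

```text
t: 6.15
eef_pos: [0.5342, 0.2779, 0.0578]
tool_rot: [0.001, 0.983, 0.182, -0.001]
contact_force: [-5.6, -5.0, 21.3]
gripper_width: 0.001
```

Fully down at 21 N, z = 0.058. Hold briefly, release, and go above the bar.

```bash
python3 -m handwheel '[0,0,0,0,0,0,0,0,0,0,0,0,0,0,0,0,2,0,0,0,0,0,0,4.5,0,0,0,0,3,-0.3,5,0,0,0,0,6,-0.5,5,0,0,0,0,8,-0.7,5,0,0,0,0,8,-0.7,4,0,0,0,0]'
```

```text
t: 6.82
eef_pos: [0.6198, 0.2699, 0.0995]
tool_rot: [0.0, 0.984, 0.18, 0.003]
contact_force: [0.5, 0.6, -0.5]
gripper_width: -0.003
```

```bash
python3 -m handwheel '[-0.6,0.1,-1,0,0,0,0,-0.6,0.1,-2.5,0,0,0,0,-0.6,0.1,-3.2,0,0,0,0,-0.6,0.1,-3.8,0,0,0,0,-0.6,0.1,-4.3,0,0,0,0,-0.6,0.1,-4.4,0,0,0,0,-0.6,0.1,-4.4,0,0,0,0,-0.6,0.1,-4.4,0,0,0,0]'
```

```text
t: 7.48
eef_pos: [0.6116, 0.2712, 0.0578]
tool_rot: [0.001, 0.984, 0.181, 0.001]
contact_force: [-12.2, -3.7, 23.3]
gripper_width: 0.002
```

Bar fully down (23 N, z = 0.058). Release and go above the square.

```bash
python3 -m handwheel '[0,0,0,0,0,0,0,0,0,2,0,0,0,0,0,0,4.5,0,0,0,0,-0.1,-3,5,0,0,0,0,-0.3,-6,5,0,0,0,0,-0.4,-8,5,0,0,0,0,-0.4,-8.2,4.5,0,0,0,0,-0.4,-8.2,4.2,0,0,0,0]'
```

```text
t: 8.15
eef_pos: [0.6076, 0.1872, 0.0995]
tool_rot: [0.001, 0.984, 0.179, 0.001]
contact_force: [-0.1, -0.2, -0.7]
gripper_width: -0.003
```

```bash
python3 -m handwheel '[0,0.2,-1,0,0,0,0,0,0.2,-2.5,0,0,0,0,0,0.2,-3.2,0,0,0,0,0,0.2,-3.8,0,0,0,0,0,0.2,-4.3,0,0,0,0,0,0.2,-4.4,0,0,0,0,0,0.2,-4.4,0,0,0,0,0,0.2,-4.4,0,0,0,0]'
```

```text
t: 8.82
eef_pos: [0.6065, 0.1912, 0.0578]
tool_rot: [0.001, 0.984, 0.18, 0.001]
contact_force: [-10.9, -1.9, 22.2]
gripper_width: -0.001
```

Square fully down. Release and withdraw upward.

```bash
python3 -m handwheel '[0,0,0,0,0,0,0,0,0,2,0,0,0,0,0,0,6,0,0,0,0,0,-1,10,0,0,0,0,0,-4,14,0,0,0,0,0,-8,16,0,0,0,0,0,-12,16,0,0,0,0,0,-12,16,0,0,0,0]'; python3 - <<'E'
from h import *
import cv2
C=np.hstack([cv2.resize(read_camera("top")[150:330,130:500,::-1],(400,300)),cv2.resize(read_camera("side")[140:380,150:470,::-1],(400,300))]);cv2.imwrite("pics/f.png",C)
E
```

```text
t: 9.48
eef_pos: [0.6084, 0.063, 0.22]
tool_rot: [0.004, 0.984, 0.176, 0.002]
contact_force: [-0.5, -1.0, -0.2]
gripper_width: 0.002
```

View pics/f.png

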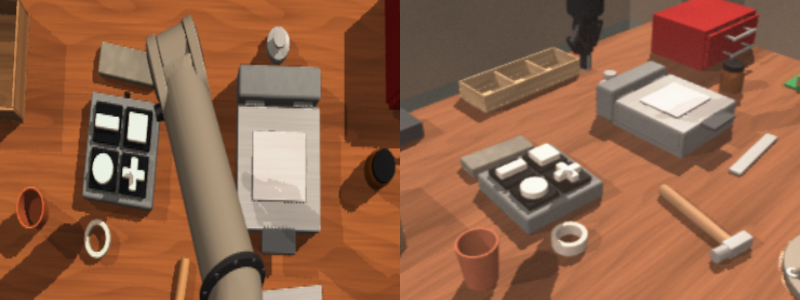

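The lid is shut (tab at (278,242) in the top crop), all keys are up, the bystanders look unmoved, and the arm is clear.

```bash
python3 -c "
from station import *
print(hand_in())"
```

```text
the job is handed in; nothing more can be done
None
```

I shut the press lid by pushing its tab down to the stop. Then I pressed round, bar and square in that order, each fully down and released before the next, and handed in at about 9.6 s of the 54 s allowed.

- **Lid:** the fingertips stopped at z = 0.070 m, which is the shut height. The force there peaked at 56 N, more than I meant but below the 120 N wrist limit. The 40 N limit covers the arm and gripper body, and only the fingertips touched the tab.
- **Keys:** the wrist read 21–23 N and z = 0.058 m at each key, which is the full 8 mm of travel.
- **Last pictures:** the lid lay flush and all four keys were up. The jar, pot, tape roll and whetstone looked unmoved. I judged that by eye and did not measure their positions again.
- **Stop key and arm:** I never pressed the cross-shaped stop key. At hand-in the gripper was 0.22 m above the table, touching nothing.

No check failed or disagreed.

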